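Lay the ice slab back on the carving easel

TASK

Tip the standing ice slab over with the fingers, towards the black sloping bed, and ease it down gently so that it comes to rest with its broad face flat on the bed and its foot still in the pocket behind it, kept by the yellow stop. Stay with it on the way down so it never drops freely, and do it by pushing and steadying only: do not pinch, lift or carry the slab. Leave the white bottle, steel cup and chisel where they are, and finish clear of everything.

Things in the scene. Friction and masses are not known exactly. Their poses are not given: they have to be found in the camera images.
- slab: Pale blue frosted ice slab, slippery (friction about 0.3), 25 mm thick (x) x 70 wide (y) x 220 tall (z), about 0.35 kg. Origin: centre of its foot; z points from foot to top end. It starts upright in the easel's pocket, broad face to the bed, axes nearly parallel to the easel's. Nothing holds it: past about 7 degrees of tilt it falls by itself.
- slab_top (a point): Centre of the slab's top end face, 220 mm above the foot origin when upright.
- easel: Fixed blue carving easel, base plate 170 x 130 mm, 8 mm thick. z up; its -x is the way the slab is to be tipped (roughly towards the robot); y runs along the bed's low edge. Origin on the table, straight below the middle of the low edge of the sloping bed.
- bed_mid (a point): Middle of the black rubber bed's flat upper face. The bed is 100 mm wide (y), its low edge at easel x = 0 is 20 mm above the table; it rises towards easel -x at 25 degrees from level for 110 mm, to x = -100 mm, 66 mm high. The laid slab's long axis is about 65 degrees from vertical and its top end overhangs the bed by about 85 mm, with free room below and beside it.
- pocket (a point): Middle of the foot pocket's floor, 8 mm above the table: 36 mm long, from a 12 mm high step under the bed's low edge (easel x = 0) to the yellow stop bar (x = 36 mm, top 30 mm above the table); 100 mm wide between yellow cheeks (22 mm high). As the slab tips it leans over the bed's low edge and its foot slides back on this floor; laid down, its foot's lower edge lies at x = 26 to 36 mm.
- spray: White plastic bottle with blue cap, 64 mm diameter, 190 mm tall, loose, standing to one side of the easel, left or right. Origin at the centre of its underside. Leave alone.
- mug: Steel cup, 76 mm diameter, 90 mm tall, loose, standing on the easel's other side. Origin at the centre of its underside. Leave alone.
- chisel: Flat ice chisel with wooden handle, about 230 mm long (its x), 30 mm wide, 24 mm high, lying loose on the table behind the yellow stop. Origin near the blade end of the handle, on its underside. Leave alone.
There are look-alikes about, which are no part of the job. Of the things that look like the slab, the middle-sized one is meant.

How it is judged:
At the end, for the whole second after the job is handed in: The slab lies at rest on its broad face on the sloping bed: its long axis 62 to 70 degrees from vertical, top end towards the easel's -x and within 35 mm of the easel's centre line, square to the easel within about 8 degrees, foot down in the pocket (angle between slab's own z axis and vertical between 1.08 and 1.22 rad and x of slab_top in the frame of easel below -0.14 m and y of slab_top in the frame of easel between -0.035 and 0.035 m and angle between the y axis of slab and the y axis of easel, either way round below 0.15 rad and x of slab in the frame of easel between 0.01 and 0.055 m and y of slab in the frame of easel between -0.03 and 0.03 m and z of slab in the frame of easel below 0.035 m and linear speed of slab below 0.02 m/s and angular speed of slab below 0.1 rad/s); the robot touches nothing.
It fails at once if the slab falls or is flung instead of being eased down (turns faster than 3.5 rad/s) (angular speed of slab above 3.5 rad/s).
It fails at once if the slab is lifted (its foot centre rises more than 45 mm above the table; about 20 mm is normal in tipping) (height (world z) of slab above 0.045 m).
It fails at once if the slab is pinched or forced (more than 18 N between fingers and slab) (contact force between the fingers and slab above 18 N).
It fails at once if the white bottle, steel cup or chisel is disturbed (moved over 15 mm) (distance of any of spray, mug, chisel from where it was at the start of the episode above 0.015 m).
It also fails if it takes over 48 s, if anything falls off the work surface, if the arm or the gripper's body presses on something with over 40 N, if the wrist force passes 120 N, or if a joint passes its speed limit or range.

ROBOT

A 6-joint arm with a two-finger parallel gripper is mounted at the origin on the work surface. World frame = base frame: x ahead of the robot, y to its left, z up, the work surface at z = 0. Lengths are in m, angles in rad, forces in N, time in s.
With the tool pointing down it reaches from about 0.35 to 0.95 m from the base axis. Payload 17.4 kg.
Tool frame: the origin (TCP) lies where the fingers leave the gripper's body, on its centre line; the fingertips stand tips_ahead ahead of it and the grasp point (between the pads) lies 65 mm ahead of it (tips_ahead is the distance from the TCP to the fingertips, in m); z points along the fingers, y is the direction in which the jaws open and shut (so a half turn about z gives the same grasp; the last joint's range is limited). The gripper opens to 93 mm and grips with 3 to 60 N. Pads are 15 mm wide; open, the fingers measure 128 mm over their backs; the gripper's body (75 mm by 188 mm) begins 65 mm behind the grasp point.
Start: joints at [1.104, 0.116, 1.442, -0, 1.584, -0.038], TCP at [0.281, 0.614, 0.303] pointing down, gripper open.
Joint ranges: [-2.83, 2.83], [-0.83, 2.19], [0.07, 2.5], [-1.14, 4.28], [0.01, 3], [-2.97, 2.97]. Speed limits (rad/s): [1.89, 1.89, 2.22, 3.14, 3.14, 3.14].

INTERFACE

Orientations are given as a unit quaternion [w, x, y, z].
In Python, from station import get_obs, get_image, camera_model, hand_in, tips_ahead gives the robot as it stands. The module is installed in compiled form; this text tells all that it offers.
- The arm moves only by the tool servo_tool, never from a script. Its argument "motion" is a list of rows, each an object of numbers: "tx", "ty", "tz": the shift along the tool's x, y, z as a fraction of full scale; "wx", "wy", "wz": the turn, a rotation vector about the tool's x, y, z as a fraction of full scale. A call has 1 to 10 rows; each row is the pose to reach, as a shift and turn from the pose commanded when the call began, along the tool's axes at that moment, turning the shorter way round; what a row does not reach only later rows make up. Full scale, the value 1, is 0.4 m for a shift and 2 pi rad for a turn. A row lasts 1/10 s, in which the tool goes at most 50 mm and 8.59 degrees, less where a joint would pass 70% of its speed; a pose out of reach is approached as far as the arm can. A call with a number of a shift or a turn outside -1 to 1 is refused whole. A call with a gripper value outside its range is refused whole. "fingers" is the opening, from 0 (shut) to 1 (fully open), set as the call begins (left out, the last holds). The fingers move at their own pace and stop on an object; "force" is the grip in N (left out, the last holds). Time passes only in rows, so rows that repeat a pose let the fingers close. It gives the time, the measured TCP pose, the force and the opening at its end, in the units of the state.
- get_obs(): the state, without advancing time (a new reading comes with each control period).
- get_image(name): name is "side" or "top"; returns (picture, depth): 420x560x3 uint8, blue, green, red; 420x560 float32, m along the optical axis (not along the pixel's ray), 0 where there is no reading.
- camera_model(name): a dict with "fx", "fy", "cx", "cy" (pixels), "k1" (the pictures are not rectified: a ray, as slopes to the right and down, at radius r is drawn at 1 + k1 r^2 times it, then the intrinsics apply), "cam_to_world" (4x4, takes a point from camera to world coordinates). Camera axes: x right, y down, z forward; pixel columns grow to the right and rows downward; lengths in m; the calibration is good to about 2 mm. A picture is of the moment at which its call begins. camera_model takes no time and is no camera call.
- hand_in(): hands the job in, once; it reports no verdict.
The state is a dict: "t": time; "joint_pos": joint angles; "qvel": joint speeds; "joint_torque": joint torques, N m; "eef_pos": TCP position; "tool_rot": TCP orientation; "wrist_force": force on the tool from outside, world axes, zero at the start; "wrist_torque": the same for the moment, N m; "width": finger opening in m.
Only numpy, scipy, OpenCV 4.12 (cv2) and the standard library are available. Lean on these libraries where they do the work, as an engineer would, in place of code of your own. Each camera call takes 0.05 s, during which the arm holds its last target.

## Working session

There is one attempt and no reset: what is moved stays moved. The work goes in short steps, Python scripts to look and compute and a tool call to move; the robot and the scene stay as the last step left them, time stands still between calls to the robot, and variables do not carry over. Pictures are saved under pics/ and viewed, and the job is handed in when it is done.

Besides the shell and the picture viewer there is one more tool, called after "Emit:" as name(argument=value, ...), one argument or row to a line, values as JSON. servo_tool: Moves the arm, as the interface text tells. Its arguments: {"type":"object","properties":{"motion":{"type":"array","items":{"type":"object","properties":{"tx":{"type":"number","minimum":-1,"maximum":1},"ty":{"type":"number","minimum":-1,"maximum":1},"tz":{"type":"number","minimum":-1,"maximum":1},"wx":{"type":"number","minimum":-1,"maximum":1},"wy":{"type":"number","minimum":-1,"maximum":1},"wz":{"type":"number","minimum":-1,"maximum":1}}}},"fingers":{"type":"number"},"force":{"type":"number"}},"required":["motion"]}

```bash
mkdir -p pics; python3 - <<'E'
from station import *
import cv2,numpy as np
print(get_obs()); print(tips_ahead if not callable(tips_ahead) else tips_ahead())
for n in("side","top"):
    p,d=get_image(n); cv2.imwrite(f"pics/{n}0.png",p); np.savez(f"{n}0.npz",p=p,d=d)
    print(n,camera_model(n))
E
```

```text
{'t': 0.0, 'joint_pos': array([ 1.10417987e+00,  1.16480497e-01,  1.44228334e+00, -4.44350654e-05,
        1.58402396e+00, -3.77970938e-02]), 'qvel': array([ 0.00079835,  0.00067755,  0.00057783, -0.00139704, -0.00077419,
        0.000901  ]), 'joint_torque': array([ 9.87597632e-04, -7.21228123e+01, -6.22631264e+01,  7.78914825e-02,
        2.38324713e-02, -6.60664364e-05]), 'eef_pos': array([0.2806245 , 0.61376976, 0.30199761]), 'tool_rot': array([-1.27606608e-04,  2.12770902e-01,  9.77101932e-01, -5.84213052e-04]), 'wrist_force': array([ 0.08363885, -0.23343452, -0.29769747]), 'wrist_torque': array([-0.0273048 ,  0.00741526,  0.01395392]), 'width': 0.09281434447738497}
0.0841
side {'fx': 423.1232982418556, 'fy': 423.1232982418556, 'cx': 277.2287033725077, 'cy': 212.7549303499146, 'k1': -0.09376935179395139, 'cam_to_world': array([[ 0.8488494 , -0.36257791,  0.38469723,  0.39515147],
       [-0.52838143, -0.55940053,  0.63865805, -0.44621069],
       [-0.01636347, -0.74539138, -0.66642624,  0.67525302],
       [ 0.        ,  0.        ,  0.        ,  1.        ]])}
top {'fx': 398.5691657271641, 'fy': 398.5691657271641, 'cx': 279.3535436845709, 'cy': 211.34388091085987, 'k1': 0.03776911136267139, 'cam_to_world': array([[ 0.01722303, -0.98626454,  0.16427299,  0.55048815],
       [-0.99984325, -0.01631457,  0.00687791,  0.05287093],
       [-0.0041034 , -0.1643657 , -0.98639094,  0.94286714],
       [ 0.        ,  0.        ,  0.        ,  1.        ]])}
```

View pics/side0.png

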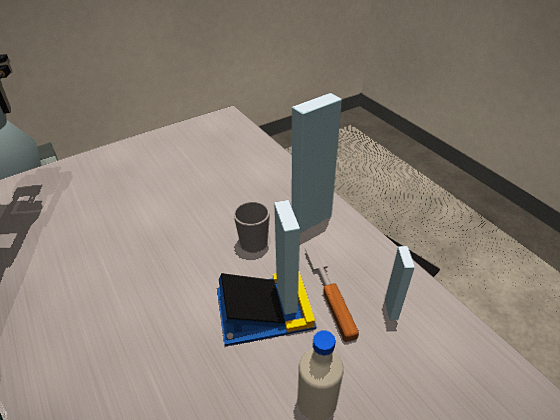

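View pics/top0.png

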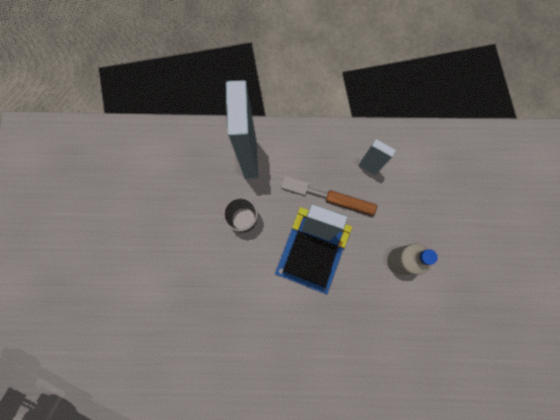

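The first side view shows the slab standing in the easel at about (287,255), with the cup at (252,228), the bottle at (320,375) and the chisel at (337,305). The large look-alike is at (315,165) and the small one at (400,285). In the top view the slab's top is at (327,213) and the bed at (312,258). Next I'll measure the poses.

```bash
cat > h.py <<'E'
import numpy as np,cv2
from station import *
def cloud(n,d):
    m=camera_model(n); K=np.array([[m['fx'],0,m['cx']],[0,m['fy'],m['cy']],[0,0,1]])
    v,u=np.mgrid[0:d.shape[0],0:d.shape[1]]
    pts=np.stack([u,v],-1).reshape(-1,1,2).astype(np.float64)
    s=cv2.undistortPoints(pts,K,np.array([m['k1'],0,0,0,0.])).reshape(*d.shape,2)
    c=np.concatenate([s*d[...,None],d[...,None]],-1)
    T=m['cam_to_world']
    w=c@T[:3,:3].T+T[:3,3]; w[d<=0]=np.nan
    return w
E
python3 - <<'E'
from h import *
for n in("top","side"):
    f=np.load(f"{n}0.npz");p=f['p'].astype(int);w=cloud(n,f['d'])
    hsv=cv2.cvtColor(f['p'],cv2.COLOR_BGR2HSV)
    b,g,r=p[...,0],p[...,1],p[...,2]
    ys,xs=(slice(195,300),slice(270,360)) if n=="top" else (slice(190,350),slice(210,320))
    M=np.zeros(b.shape,bool);M[ys,xs]=1
    black=M&(p.max(-1)<40)&(w[...,2]>.015)&(w[...,2]<.09)
    black=cv2.erode(black.astype(np.uint8),np.ones((3,3)))>0
    P=w[black]; c=P.mean(0); u,s,vt=np.linalg.svd(P-c); nn=vt[2]*np.sign(vt[2,2])
    print(n,"bed",len(P),c,"normal",nn,"tilt",np.degrees(np.arccos(nn[2])),"az downhill dir",np.degrees(np.arctan2(nn[1],nn[0])))
    print(" resid",s[2]/len(P)**.5)
    # min area rect of horizontal
    rect=cv2.minAreaRect((P[:,:2]*1000).astype(np.float32)); print(" bedrect",rect)
    yel=M&(r>150)&(g>120)&(b<80); Y=w[yel]; print(" yellow n",len(Y), "z pct",np.nanpercentile(Y[:,2],[5,50,95])); print(cv2.minAreaRect((Y[:,:2]*1000).astype(np.float32)))
    blue=M&(hsv[...,0]>100)&(hsv[...,0]<125)&(hsv[...,1]>150)&(w[...,2]<.02); B=w[blue]; print(" blue",len(B)); print(cv2.minAreaRect((B[:,:2]*1000).astype(np.float32)) if len(B) else 0)
    st=M&(w[...,2]>.21)&(w[...,2]<.25); S=w[st]; print(" slabtop",len(S),S.mean(0),cv2.minAreaRect((S[:,:2]*1000).astype(np.float32)),np.percentile(S[:,2],[5,50,95]))
    sl=M&(w[...,2]>.06)&(w[...,2]<.222); S=w[sl]; sl_c=S.mean(0);print(" slabbody",len(S),sl_c)
    # bottle / mug
    for nm,(u0,u1,v0,v1) in {"top":{"mug":(215,268,190,245),"spray":(390,450,235,285)},"side":{"mug":(228,275,195,258),"spray":(290,350,325,419)}}[n].items():
        Q=w[v0:v1,u0:u1].reshape(-1,3);Q=Q[Q[:,2]>.02];print(nm,np.nanmin(Q,0),np.nanmax(Q,0))
E
```

```text
top bed 1581 [ 0.59424536 -0.01243419  0.04428026] normal [ 0.39750001 -0.14343472  0.90632236] tilt 24.998023955061242 az downhill dir -19.841575744921496
 resid 0.0013689350124670896
 bedrect ((596.0147705078125, -13.773326873779297), (90.29408264160156, 94.8525390625), 69.80877685546875)
 yellow n 233 z pct [0.01929826 0.02290805 0.03116016]
((669.187744140625, -39.71687316894531), (128.65069580078125, 49.34642028808594), 70.01876068115234)
 blue 580
((607.271728515625, -17.47509765625), (125.37550354003906, 145.06802368164062), 69.65615844726562)
 slabtop 572 [ 0.66079505 -0.02863455  0.22638875] ((661.9189453125, -29.19482421875), (69.9349365234375, 25.63916015625), 72.03040313720703) [0.21817222 0.22709525 0.22951483]
 slabbody 743 [ 0.60924023 -0.01292073  0.11118227]
mug [0.64971368 0.10711259 0.0202904 ] [0.72363045 0.18127425 0.09400049]
spray [ 0.56364793 -0.25259237  0.02004906] [ 0.62605821 -0.1905001   0.19199245]
side bed 2153 [ 0.59501222 -0.01655107  0.04378792] normal [ 0.39271146 -0.15111024  0.90716228] tilt 24.88390094416592 az downhill dir -21.046073180182198
 resid 0.0009553365231392255
 bedrect ((597.1094360351562, -14.072811126708984), (98.50475311279297, 96.77093505859375), 69.69540405273438)
 yellow n 497 z pct [0.01977322 0.02874968 0.03246655]
((669.77978515625, -39.34034729003906), (129.3981475830078, 49.92686080932617), 70.35047912597656)
 blue 1233
((617.3616943359375, -21.123291015625), (129.6366424560547, 168.2117156982422), 70.19229888916016)
 slabtop 652 [ 0.65991474 -0.03509761  0.22502092] ((663.3948974609375, -29.055831909179688), (72.56462860107422, 25.245311737060547), 71.25919342041016) [0.21259642 0.2274576  0.22891818]
 slabbody 3351 [0.67229917 0.02416843 0.11311704]
mug [0.65053058 0.10608356 0.0201434 ] [0.72641029 0.18294135 0.09282206]
spray [ 0.56358252 -0.25613669  0.02001514] [ 0.7192113  -0.09024989  0.19201561]
```

```bash
cat >> h.py <<'E'
from scipy.spatial.transform import Rotation as Ro
YAW=np.radians(-19.8); EO=np.array([.644,-.031,0]); EX=np.array([np.cos(YAW),np.sin(YAW),0]); EY=np.array([-np.sin(YAW),np.cos(YAW),0]); EZ=np.array([0,0,1.])
def e2w(p): return EO+p[0]*EX+p[1]*EY+p[2]*EZ
def w2e(p): q=np.asarray(p)-EO; return np.array([q@EX,q@EY,q[2]])
def toolR(phi,yaw=0):  # phi tilt (rad) of the tool axis: tool z = down + phi toward easel +x
    zt=np.sin(phi)*EX-np.cos(phi)*EZ; yt=np.cos(phi)*EX+np.sin(phi)*EZ
    return Ro.from_matrix(np.stack([np.cross(yt,zt),yt,zt],1))
def Rq(q): return Ro.from_quat([q[1],q[2],q[3],q[0]])
def delta(p0,R0,p,R):
    return np.round(np.r_[R0.inv().apply(p-p0)/.4,(R0.inv()*R).as_rotvec()/(2*np.pi)],4)
def slab(th,xf0=.004): # tilt -> front bottom edge x, axis dir(up), thickness dir (back)
    xf=max(xf0,.012*np.tan(th)); a=np.array([-np.sin(th),0,np.cos(th)]); n=np.array([np.cos(th),0,np.sin(th)])
    return np.array([xf,0,.008])+.0125*n,a,n
E
python3 - <<'E'
from h import *
f=np.load("side0.npz");w=cloud("side",f['d']);
Q=w[90:240,285:345].reshape(-1,3);Q=Q[(Q[:,2]>.1)];print("decoy",np.nanpercentile(Q,1,0),np.nanpercentile(Q,99,0))
o=get_obs();p0=o['eef_pos'];R0=Rq(o['tool_rot'])
print(R0.as_matrix())
for p in ([.45,.25,.42],[.60,.0,.40],list(e2w([.0165,.008,.36]))):
    print(p,delta(p0,R0,np.array(p),toolR(0)))
E
```

```text
decoy [ 0.64745573 -0.06242287  0.10330092] [0.88379584 0.14666887 0.30418423]
[[-9.09452100e-01  4.15808411e-01 -4.92815475e-04]
 [ 4.15808700e-01  9.09451596e-01 -9.59253138e-04]
 [ 4.93262969e-05 -1.07731174e-03 -9.99999418e-01]]
[0.45, 0.25, 0.42] [-7.633e-01 -6.514e-01 -2.942e-01 -1.000e-04  1.000e-04  2.367e-01]
[0.6, 0.0, 0.4] [-1.3642e+00 -1.0638e+00 -2.4380e-01 -1.0000e-04  1.0000e-04  2.3670e-01]
[np.float64(0.662234436049707), np.float64(-0.0290621295324135), np.float64(0.36)] [-1.5359e+00 -1.0651e+00 -1.4380e-01 -1.0000e-04  1.0000e-04  2.3670e-01]
```

Emit:
servo_tool(
  motion=[
    {"tx": -0.076, "ty": -0.065, "tz": -0.03, "wz": 0.0236},
    {"tx": -0.152, "ty": -0.13, "tz": -0.06, "wz": 0.047},
    {"tx": -0.229, "ty": -0.195, "tz": -0.09, "wz": 0.071},
    {"tx": -0.305, "ty": -0.26, "tz": -0.12, "wz": 0.095},
    {"tx": -0.382, "ty": -0.326, "tz": -0.15, "wz": 0.118},
    {"tx": -0.458, "ty": -0.391, "tz": -0.18, "wz": 0.142},
    {"tx": -0.534, "ty": -0.456, "tz": -0.21, "wz": 0.166},
    {"tx": -0.61, "ty": -0.521, "tz": -0.24, "wz": 0.189},
    {"tx": -0.687, "ty": -0.586, "tz": -0.27, "wz": 0.213},
    {"tx": -0.763, "ty": -0.651, "tz": -0.294, "wz": 0.2367},
  ],
  fingers=0.5,
  force=10,
)

```text
validation failed for argument at $.mo...
```

```bash
python3 - <<'E'
from h import *
o=get_obs();p0=o['eef_pos'];R0=Rq(o['tool_rot']);print(o['t'],o['joint_pos'],p0,o['tool_rot'],o['width'])
for p in ([.60,.0,.40],list(e2w([.0165,.008,.36]))):
    print(p,delta(p0,R0,np.array(p),toolR(0)))
E
```

```text
0.1 [ 1.10419181e+00  1.16434856e-01  1.44222300e+00  8.60856373e-06
  1.58401321e+00 -3.77725937e-02] [0.28061244 0.61378946 0.30206586] [-1.38711847e-04  2.12776716e-01  9.77100700e-01 -5.21073437e-04] 0.09272995220588877
[0.6, 0.0, 0.4] [-1.3642e+00 -1.0638e+00 -2.4380e-01 -1.0000e-04  1.0000e-04  2.3670e-01]
[np.float64(0.662234436049707), np.float64(-0.0290621295324135), np.float64(0.36)] [-1.5359e+00 -1.0651e+00 -1.4380e-01 -1.0000e-04  1.0000e-04  2.3670e-01]
```

Emit:
servo_tool(
  motion=[
    {"tx": -0.076, "ty": -0.065, "tz": -0.03, "wx": 0, "wy": 0, "wz": 0.0236},
    {"tx": -0.152, "ty": -0.13, "tz": -0.06, "wx": 0, "wy": 0, "wz": 0.047},
    {"tx": -0.229, "ty": -0.195, "tz": -0.09, "wx": 0, "wy": 0, "wz": 0.071},
    {"tx": -0.305, "ty": -0.26, "tz": -0.12, "wx": 0, "wy": 0, "wz": 0.095},
    {"tx": -0.382, "ty": -0.326, "tz": -0.15, "wx": 0, "wy": 0, "wz": 0.118},
    {"tx": -0.458, "ty": -0.391, "tz": -0.18, "wx": 0, "wy": 0, "wz": 0.142},
    {"tx": -0.534, "ty": -0.456, "tz": -0.21, "wx": 0, "wy": 0, "wz": 0.166},
    {"tx": -0.61, "ty": -0.521, "tz": -0.24, "wx": 0, "wy": 0, "wz": 0.189},
    {"tx": -0.687, "ty": -0.586, "tz": -0.27, "wx": 0, "wy": 0, "wz": 0.213},
    {"tx": -0.763, "ty": -0.651, "tz": -0.294, "wx": 0, "wy": 0, "wz": 0.2367},
  ],
  fingers=0.5,
  force=10,
)

```text
t: 1.1
eef_pos: [0.4503, 0.2486, 0.4209]
tool_rot: [0.0, 0.82, 0.573, 0.0]
wrist_force: [-0.4, -0.5, 0.4]
width: 0.0463
```

```bash
python3 - <<'E'
from h import *
o=get_obs();p0=o['eef_pos'];R0=Rq(o['tool_rot']);print(o['t'],o['joint_pos'],p0,o['tool_rot'],o['width'])
for p in ([.60,.0,.40],list(e2w([.0165,.008,.36]))):
    print(p,delta(p0,R0,np.array(p),toolR(0)))
E
```

```text
1.1 [ 4.54867592e-01 -2.40608048e-01  1.59273084e+00 -2.33623612e-05
  1.78922182e+00  8.06125509e-01] [0.45026324 0.24859225 0.42090374] [3.04008073e-05 8.19781655e-01 5.72676194e-01 1.20774830e-04] 0.04627381835986758
[0.6, 0.0, 0.4] [-0.4547  0.5653  0.0523  0.     -0.     -0.0009]
[np.float64(0.662234436049707), np.float64(-0.0290621295324135), np.float64(0.36)] [-0.4694  0.7364  0.1523  0.     -0.     -0.0009]
```

```bash
cat >> h.py <<'E'
def pose(thdeg,stcp=.244,phideg=None,off=0.,y=.006):
    th=np.radians(thdeg); f,a,n=slab(th); ph=th if phideg is None else np.radians(phideg)
    p=f+a*stcp+n*off; p[1]=y
    return e2w(p),toolR(ph)
def now():
    o=get_obs();print(round(o['t'],2),o['joint_pos'].round(3),o['eef_pos'].round(4),"e",w2e(o['eef_pos']).round(4),'F',o['wrist_force'].round(2),'w',o['width'].round(4))
    return o['eef_pos'],Rq(o['tool_rot'])
E
python3 - <<'E'
from h import *
p0,R0=now()
for a in ((65,.244),(65,.32),(40,.34),(20,.34)):
    p,R=pose(*a); print(a,p,delta(p0,R0,p,R))
E
```

```text
Traceback (most recent call last):
  File "h.py", line 30, in now
    o=get_obs();print(round(o['t'],2),o['joint_pos'].round(3),o['eef_pos'].round(4),"e",w2e(o['eef_pos']).round(4),'F',o['wrist_force'].round(2),'w',o['width'].round(4))
                                                                                                                                                     ^^^^^^^^^^^^^^^^
AttributeError: 'float' object has no attribute 'round'
```

```bash
sed -i "s/o\['width'\].round(4)/round(o['width'],4)/" h.py
python3 - <<'E'
from h import *
p0,R0=now()
for a in ((65,.244),(65,.32),(40,.34),(20,.34)):
    p,R=pose(*a); print(a,p,delta(p0,R0,p,R))
E
```

```text
1.1 [ 0.455 -0.241  1.593 -0.     1.789  0.806] [0.4503 0.2486 0.4209] e [-0.277   0.1974  0.4209] F [-0.42 -0.52  0.44] w 0.0463
(65, 0.244) [0.46715002 0.03904691 0.1224477 ] [-4.775e-01  2.198e-01  7.461e-01 -1.805e-01  5.000e-04 -8.000e-04]
(65, 0.32) [0.40234273 0.06237898 0.15456669] [-4.784e-01  4.760e-02  6.658e-01 -1.805e-01  5.000e-04 -8.000e-04]
(40, 0.34) [0.45888839 0.04202129 0.27648996] [-4.775e-01  1.979e-01  3.610e-01 -1.111e-01  3.000e-04 -9.000e-04]
(20, 0.34) [0.55178153 0.00857769 0.33177074] [-4.761e-01  4.447e-01  2.228e-01 -5.550e-02  1.000e-04 -9.000e-04]
```

Emit:
servo_tool(
  motion=[
    {"tx": -0.08, "ty": 0.033, "tz": 0.06, "wx": -0.0185, "wy": 0, "wz": 0},
    {"tx": -0.16, "ty": 0.066, "tz": 0.12, "wx": -0.037, "wy": 0, "wz": 0},
    {"tx": -0.24, "ty": 0.1, "tz": 0.18, "wx": -0.0555, "wy": 0, "wz": 0},
    {"tx": -0.32, "ty": 0.132, "tz": 0.24, "wx": -0.074, "wy": 0, "wz": 0},
    {"tx": -0.4, "ty": 0.165, "tz": 0.3, "wx": -0.0925, "wy": 0, "wz": -0.0005},
    {"tx": -0.4775, "ty": 0.198, "tz": 0.361, "wx": -0.111, "wy": 0, "wz": -0.001},
    {"tx": -0.4775, "ty": 0.198, "tz": 0.361, "wx": -0.111, "wy": 0, "wz": -0.001},
  ],
)

```text
t: 1.8
eef_pos: [0.4579, 0.0411, 0.2702]
tool_rot: [0.28, 0.767, 0.543, 0.194]
wrist_force: [-0.4, 0.7, -0.3]
width: 0.0467
```

```bash
python3 - <<'E'
from h import *
p0,R0=now()
p,R=pose(40,.34); print(delta(p0,R0,p,R))
for a in ((65,.256),):
    p,R=pose(*a); print(a,p,delta(p0,R0,p,R))
E
```

```text
1.8 [ 0.19  -0.67   2.207 -0.396  1.019  0.637] [0.4579 0.0411 0.2702] e [-0.1995  0.0048  0.2702] F [-0.38  0.73 -0.26] w 0.0467
[ 0.0029  0.0113 -0.0111 -0.0004  0.0003  0.0011]
(65, 0.256) [0.45691729 0.04273092 0.12751912] [ 0.005  -0.2315  0.2714 -0.0698  0.      0.0011]
```

```bash
cat > kin.py <<'E'
import numpy as np
from scipy.optimize import least_squares
from scipy.spatial.transform import Rotation as Ro
J=[[1.10417987,.116480497,1.44228334,-4.4e-5,1.58402396,-.0377970938],[.454867592,-.240608048,1.59273084,-2.3e-5,1.78922182,.806125509]]
P=[[.2806245,.61376976,.30199761],[.45026324,.24859225,.42090374]]
Q=[[-1.276e-4,.21277,.9771019,-5.84e-4],[3.04e-5,.819781655,.572676,1.2e-4]]
def fk(x,q):
    r0,d,h0,L2,e,L3,Lt=x
    R=Ro.from_euler('z',q[0]); p=R.apply([r0,d,h0])
    R=R*Ro.from_euler('y',q[1]); p=p+R.apply([0,0,L2])
    R=R*Ro.from_euler('y',q[2]); p=p+R.apply([e,0,L3])
    R=R*Ro.from_euler('z',q[3])*Ro.from_euler('y',q[4]); p=p+R.apply([0,0,Lt])
    return p,R*Ro.from_euler('z',q[5])
E
python3 - <<'E'
from kin import *; from h import *
o=get_obs(); J.append(o['joint_pos']);P.append(o['eef_pos']);Q.append(o['tool_rot'])
print(list(map(list,(J[2],P[2],Q[2]))))
x0=[0.1,.02,.4,.45,0,.5,.2]
for q,w in zip(J,Q): print((fk(x0,q)[1].inv()*Rq(np.array(w))).as_rotvec().round(3))
f=lambda x:np.r_[np.concatenate([fk(x,q)[0]-p for q,p in zip(J,P)]),1e-3*(np.array(x)-x0)]
s=least_squares(f,x0);print(s.x.round(4),np.abs(s.fun[:9]).max())
E
```

```text
[[np.float64(0.1904283629515867), np.float64(-0.669812894163158), np.float64(2.2065988382285067), np.float64(-0.39647170085602007), np.float64(1.0194343829006733), np.float64(0.637135450490751)], [np.float64(0.45790208259743126), np.float64(0.04112117439257085), np.float64(0.27021040248875366)], [np.float64(0.28011014297402476), np.float64(0.7674677640408565), np.float64(0.5428882997244575), np.float64(0.19443207807223434)]]
[-0.    -0.     1.571]
[ 0.    -0.     1.571]
[-0.     0.     1.571]
[0.     0.0255 0.1376 0.4597 0.0814 0.6203 0.2183] 1.0454759186706575e-06
```

```bash
cat >> kin.py <<'E'
X=[0,.0255,.1376,.4597,.0814,.6203,.2183]
LO=np.array([-2.83,-.83,.07,-1.14,.01,-2.97]);HI=np.array([2.83,2.19,2.5,4.28,3,2.97])
J.append([0.1904283629515867,-0.669812894163158,2.2065988382285067,-0.39647170085602007,1.0194343829006733,0.637135450490751]);P.append([0.45790208259743126,0.04112117439257085,0.27021040248875366])
x0=[0.0,.02,.14,.45,.08,.62,.2]
X=least_squares(lambda x:np.r_[np.concatenate([fk(x,q)[0]-p for q,p in zip(J,P)]),1e-6*(np.array(x)-x0)],x0,xtol=1e-14,ftol=1e-14,gtol=1e-14).x
Rt=Ro.from_euler('z',np.pi/2)
def ik(p,R,q0):
    R=R*Rt.inv()
    def f(q):
        a,b=fk(X,q); return np.r_[a-p,.3*(b.inv()*R).as_rotvec()]
    s=least_squares(f,np.clip(q0,LO+.001,HI-.001),bounds=(LO,HI)); return s.x,np.abs(s.fun).max()
E
python3 - <<'E'
from kin import *; from h import *
print(X.round(4))
q=get_obs()['joint_pos']
for th in range(0,70,5):
    for lag in (0,):
      pass
    p,R=pose(th,.244); 
    a,e=ik(p,R,q); print(th,a.round(2),round(e,5)); q=a
for th,s,ph in ((65,.244,55),(65,.244,45),(65,.244,35),(65,.244,60)):
    p,R=pose(th,s,ph); a,e=ik(p,R,q); print(th,ph,p,a.round(2),round(e,5))
E
```

```text
[0.     0.0255 0.1376 0.4597 0.0814 0.6203 0.2183]
0 [-0.09  0.11  1.53  0.    1.5   0.26] 0.0
5 [-0.07  0.02  1.62 -0.02  1.41  0.28] 0.0
10 [-0.05 -0.06  1.71 -0.05  1.32  0.3 ] 0.0
15 [-0.03 -0.14  1.8  -0.09  1.24  0.33] 0.0
20 [-0.01 -0.21  1.88 -0.13  1.15  0.37] 0.0
25 [ 0.02 -0.29  1.96 -0.17  1.06  0.42] 0.0
30 [ 0.05 -0.35  2.04 -0.23  0.98  0.48] 0.0
35 [ 0.08 -0.42  2.12 -0.31  0.89  0.55] 0.0
40 [ 0.11 -0.47  2.2  -0.4   0.81  0.64] 0.0
45 [ 0.15 -0.52  2.28 -0.52  0.74  0.76] 0.0
50 [ 0.18 -0.56  2.35 -0.67  0.67  0.91] 0.0
55 [ 0.22 -0.58  2.41 -0.86  0.61  1.11] 0.0
60 [ 0.25 -0.58  2.47 -1.09  0.58  1.34] 0.0
65 [ 0.25 -0.6   2.5  -1.14  0.55  1.39] 0.02076
65 55 [0.46715002 0.03904691 0.1224477 ] [ 0.24 -0.57  2.47 -0.95  0.59  1.23] 0.0
65 45 [0.46715002 0.03904691 0.1224477 ] [ 0.2  -0.54  2.4  -0.63  0.68  0.92] 0.0
65 35 [0.46715002 0.03904691 0.1224477 ] [ 0.16 -0.5   2.33 -0.4   0.8   0.71] 0.0
65 60 [0.46715002 0.03904691 0.1224477 ] [ 0.26 -0.57  2.49 -1.14  0.57  1.4 ] 0.00127
```

```bash
cat >> h.py <<'E'
XF0=.004; YS=.008; Z1=.024
def corner(th,xf0=XF0):
    t=np.radians(th); xf=max(xf0,.012*np.tan(t)); return np.array([xf-.22*np.sin(t),0,.008+.22*np.cos(t)])
def tpose(x,y,z,ph): return e2w([x,y,z]),toolR(np.radians(ph))
def hold(th,ph,g,extra=0.,z1=Z1,y=YS,xf0=XF0):
    # front finger inner face against slab top-front corner (extra: further away along -tool y)
    f=np.radians(ph); yt=np.array([np.cos(f),0,np.sin(f)]); zt=np.array([np.sin(f),0,-np.cos(f)])
    p=corner(th,xf0)+(g/2-extra)*yt-z1*zt; p[1]=y
    return e2w(p),toolR(f)
def rows(p0,R0,L):
    for p,R in L:
        d=delta(p0,R0,p,R); print('{'+', '.join(f'"{k}": {v:g}' for k,v in zip(("tx","ty","tz","wx","wy","wz"),d))+'},')
E
python3 - <<'E'
from kin import *; from h import *
p0,R0=now()
rows(p0,R0,[tpose(-.2,.006,.30,34),tpose(-.18,.006,.34,28),tpose(-.14,.006,.36,22),tpose(-.10,.007,.37,16),tpose(-.06,.007,.37,10),tpose(-.02,.008,.37,5),tpose(.0165,.008,.36,0),tpose(.0165,.008,.34,0),tpose(.0165,.008,.335,0),tpose(.0165,.008,.335,0)])
# path check
q=get_obs()['joint_pos']; lim=0
for th in np.arange(17,69,3.):
    ph=12+(th-17)*33/48
    p,R=hold(th,ph,.056); q,e=ik(p,R,q); print(th,round(ph,1),w2e(p).round(3),q.round(2),round(e,5))
    for dy in(-.0455,-.028): 
        t=w2e(p+R.apply([0,dy,.0841])); print("   tip",t.round(3),end='')
    print()
p,R=hold(68,47,.056)
for b in(.03,.06,.09): a,e=ik(p+R.apply([0,0,-b]),R,q); print(b,a.round(2),e)
E
```

```text
1.8 [ 0.19  -0.67   2.207 -0.396  1.019  0.637] [0.4579 0.0411 0.2702] e [-0.1995  0.0048  0.2702] F [-0.38  0.73 -0.26] w 0.0467
{"tx": 0.0025, "ty": 0.0469, "tz": -0.0579, "wx": 0.0163, "wy": 0.0003, "wz": 0.0011},
{"tx": 0.0018, "ty": 0.1493, "tz": -0.1026, "wx": 0.033, "wy": 0.0004, "wz": 0.001},
{"tx": 0.0011, "ty": 0.2581, "tz": -0.0769, "wx": 0.0496, "wy": 0.0004, "wz": 0.001},
{"tx": 0.003, "ty": 0.3509, "tz": -0.032, "wx": 0.0663, "wy": 0.0005, "wz": 0.001},
{"tx": 0.0026, "ty": 0.4277, "tz": 0.0321, "wx": 0.083, "wy": 0.0006, "wz": 0.001},
{"tx": 0.0047, "ty": 0.5044, "tz": 0.0963, "wx": 0.0969, "wy": 0.0006, "wz": 0.001},
{"tx": 0.0045, "ty": 0.5584, "tz": 0.1739, "wx": 0.1108, "wy": 0.0006, "wz": 0.0009},
{"tx": 0.0048, "ty": 0.5264, "tz": 0.2123, "wx": 0.1108, "wy": 0.0006, "wz": 0.0009},
{"tx": 0.0049, "ty": 0.5184, "tz": 0.2219, "wx": 0.1108, "wy": 0.0006, "wz": 0.0009},
{"tx": 0.0049, "ty": 0.5184, "tz": 0.2219, "wx": 0.1108, "wy": 0.0006, "wz": 0.0009},
17.0 12.0 [-0.038  0.008  0.248] [-0.04 -0.09  1.75 -0.07  1.29  0.32] 0.0
   tip [-0.065  0.008  0.156]   tip [-0.
[... 1792 characters left out ...]
] [ 0.15 -0.5   2.29 -0.47  0.75  0.75] 0.0
   tip [-0.143  0.008  0.064]   tip [-0.129  0.008  0.076]
62.0 42.9 [-0.168  0.008  0.148] [ 0.16 -0.51  2.33 -0.53  0.71  0.81] 0.0
   tip [-0.144  0.008  0.055]   tip [-0.131  0.008  0.067]
65.0 45.0 [-0.171  0.008  0.138] [ 0.18 -0.51  2.36 -0.6   0.67  0.88] 0.0
   tip [-0.144  0.008  0.046]   tip [-0.131  0.008  0.058]
68.0 47.1 [-0.173  0.008  0.127] [ 0.19 -0.51  2.38 -0.68  0.63  0.96] 0.0
   tip [-0.142  0.008  0.037]   tip [-0.13   0.008  0.049]
0.03 [ 0.22 -0.6   2.4  -0.64  0.71  0.93] 4.723808899598225e-09
0.06 [ 0.26 -0.68  2.41 -0.62  0.79  0.91] 3.200760173571737e-08
0.09 [ 0.3  -0.77  2.42 -0.61  0.88  0.89] 1.4146711579954285e-10
```

Emit:
servo_tool(
  motion=[
    {"tx": 0.0025, "ty": 0.047, "tz": -0.058, "wx": 0.0163, "wy": 0, "wz": 0.001},
    {"tx": 0.002, "ty": 0.149, "tz": -0.103, "wx": 0.033, "wy": 0, "wz": 0.001},
    {"tx": 0.001, "ty": 0.258, "tz": -0.077, "wx": 0.0496, "wy": 0, "wz": 0.001},
    {"tx": 0.003, "ty": 0.351, "tz": -0.032, "wx": 0.0663, "wy": 0, "wz": 0.001},
    {"tx": 0.003, "ty": 0.428, "tz": 0.032, "wx": 0.083, "wy": 0.0005, "wz": 0.001},
    {"tx": 0.005, "ty": 0.504, "tz": 0.096, "wx": 0.097, "wy": 0.0005, "wz": 0.001},
    {"tx": 0.0045, "ty": 0.558, "tz": 0.174, "wx": 0.1108, "wy": 0.0006, "wz": 0.001},
    {"tx": 0.005, "ty": 0.526, "tz": 0.212, "wx": 0.1108, "wy": 0.0006, "wz": 0.001},
    {"tx": 0.005, "ty": 0.518, "tz": 0.222, "wx": 0.1108, "wy": 0.0006, "wz": 0.001},
    {"tx": 0.005, "ty": 0.518, "tz": 0.222, "wx": 0.1108, "wy": 0.0006, "wz": 0.001},
  ],
  fingers=0.41,
)

```text
t: 2.8
eef_pos: [0.6639, -0.0256, 0.3408]
tool_rot: [-0.001, 0.818, 0.576, 0.001]
wrist_force: [-0.5, -0.6, 0.5]
width: 0.0384
```

```bash
python3 - <<'E'
from h import *
p0,R0=now()
for n in("side","top"):
    p,d=get_image(n); cv2.imwrite(f"pics/{n}1.png",p); np.savez(f"{n}1.npz",p=p,d=d)
p,d=np.load("side1.npz")['p'],0
cv2.imwrite("pics/side1c.png",cv2.resize(p[60:360,160:460],None,fx=2,fy=2))
now()
rows(p0,R0,[tpose(.0165,.008,.252,0)])
E
```

```text
2.8 [-0.078  0.085  1.413  0.003  1.642  0.266] [ 0.6639 -0.0256  0.3408] e [0.0169 0.0118 0.3408] F [-0.46 -0.62  0.48] w 0.0384
2.9 [-0.078  0.082  1.413  0.003  1.642  0.265] [ 0.6636 -0.0256  0.3432] e [0.0166 0.0118 0.3432] F [-0.34  0.32 -0.19] w 0.0378
{"tx": -0.0104, "ty": -0.0011, "tz": 0.2221, "wx": 0, "wy": -0.0005, "wz": 0.0004},
```

View pics/side1c.png

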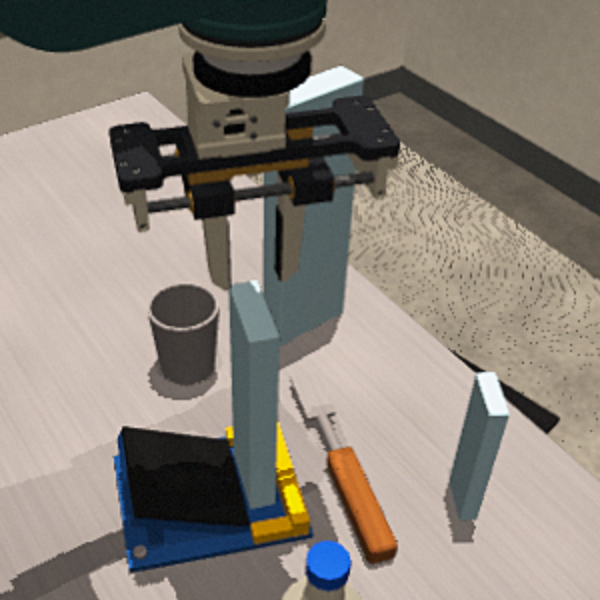

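View pics/top1.png

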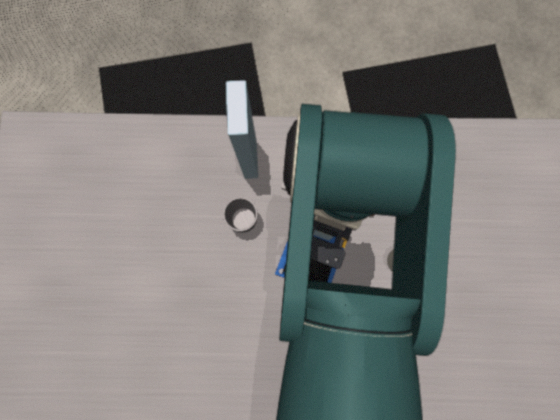

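```bash
python3 - <<'E'
from h import *
p0,R0=now()
rows(p0,R0,[tpose(.0165,.008,.252,0)])
f=np.load("side1.npz");w=cloud("side",f['d'])
Q=w[195:235,270:300].reshape(-1,3);Q=Q[(Q[:,2]>.222)&(Q[:,2]<.234)&(Q[:,0]<.69)]
E=np.array([w2e(x) for x in Q]);print(len(E),E.min(0),E.max(0)); print(cv2.minAreaRect((E[:,:2]*1000).astype(np.float32)))
# fingers
Q=w[150:205,255:315].reshape(-1,3);Q=Q[(Q[:,2]>.24)&(Q[:,2]<.30)&(Q[:,0]<.71)];E=np.array([w2e(x) for x in Q])
for k in(0,1):
    S=E[(E[:,0]>.0165)==k]; print(k,len(S),np.percentile(S,[2,50,98],axis=0).round(4))
E
```

```text
2.9 [-0.078  0.082  1.413  0.003  1.642  0.265] [ 0.6636 -0.0256  0.3432] e [0.0166 0.0118 0.3432] F [-0.34  0.32 -0.19] w 0.0378
{"tx": -0.0103, "ty": -0.001, "tz": 0.2279, "wx": 0.0006, "wy": -0.0007, "wz": 0.0004},
518 [ 0.00452554 -0.02636985  0.22223503] [0.03033717 0.04558182 0.23009544]
((17.45275115966797, 9.558807373046875), (25.335796356201172, 72.15472412109375), 0.8633276224136353)
0 232 [[-0.0167  0.0027  0.259 ]
 [-0.0087  0.0043  0.2812]
 [-0.0008  0.0166  0.2993]]
1 261 [[0.0373 0.0028 0.2586]
 [0.0423 0.0047 0.2808]
 [0.0526 0.0177 0.2992]]
```

Emit:
servo_tool(
  motion=[
    {"tx": -0.004, "ty": 0, "tz": 0.04, "wx": 0, "wy": 0, "wz": 0},
    {"tx": -0.007, "ty": 0, "tz": 0.08, "wx": 0, "wy": 0, "wz": 0},
    {"tx": -0.007, "ty": 0.001, "tz": 0.12, "wx": 0, "wy": 0, "wz": 0},
    {"tx": -0.007, "ty": 0.001, "tz": 0.16, "wx": 0, "wy": 0, "wz": 0},
    {"tx": -0.007, "ty": 0.001, "tz": 0.195, "wx": 0, "wy": 0, "wz": 0},
    {"tx": -0.007, "ty": 0.001, "tz": 0.22, "wx": 0, "wy": 0, "wz": 0},
    {"tx": -0.007, "ty": 0.001, "tz": 0.228, "wx": 0, "wy": 0, "wz": 0},
    {"tx": -0.007, "ty": 0.001, "tz": 0.228, "wx": 0, "wy": 0, "wz": 0},
    {"tx": -0.007, "ty": 0.001, "tz": 0.228, "wx": 0, "wy": 0, "wz": 0},
  ],
  fingers=0.41,
)

```text
t: 3.8
eef_pos: [0.6639, -0.0288, 0.2504]
tool_rot: [-0.0, 0.818, 0.576, 0.002]
wrist_force: [-0.3, 0.3, 0.2]
width: 0.0384
```

```bash
python3 - <<'E'
from h import *
p0,R0=now(); print(R0.as_quat(), (toolR(0).inv()*R0).as_rotvec())
p,d=get_image("side"); cv2.imwrite("pics/side2c.png",cv2.resize(p[60:360,160:460],None,fx=2,fy=2))
p0,R0=now()
E
```

```text
3.8 [-0.083  0.11   1.533  0.003  1.496  0.261] [ 0.6639 -0.0288  0.2504] e [0.018  0.0089 0.2504] F [-0.27  0.25  0.24] w 0.0384
[ 8.17694666e-01  5.75648291e-01  2.10569821e-03 -2.09885784e-04] [-0.00207814  0.00368693 -0.00157552]
3.85 [-0.083  0.11   1.532  0.003  1.496  0.261] [ 0.664  -0.0287  0.2506] e [0.018  0.0089 0.2506] F [-0.04 -0.59 -0.04] w 0.0382
```

View pics/side2c.png

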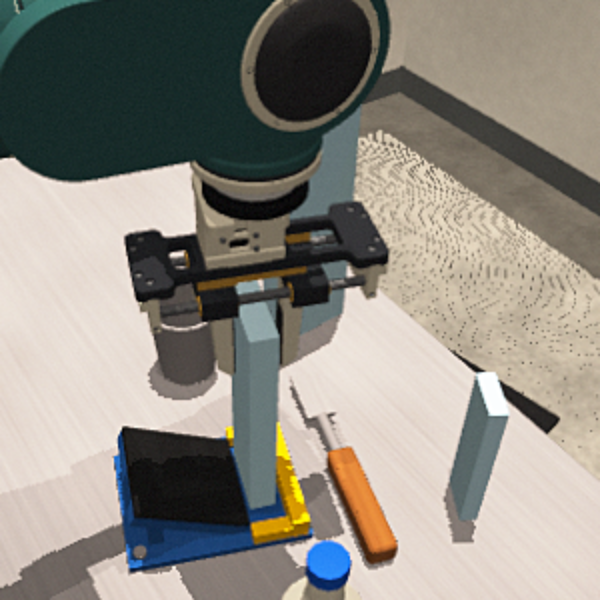

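```bash
cat >> h.py <<'E'
XF0=.0048; YS=.009
def cpose(th,s=.2426,off=.0007):
    t=np.radians(th); f,a,n=slab(t,XF0); p=f+a*s+n*off; p[1]=YS; return e2w(p),toolR(t)
E
python3 - <<'E'
from h import *
p0,R0=now()
rows(p0,R0,[cpose(t) for t in (1,2.2,3.5,4.8,6.1,7.4,8.7,10,11.2,12)])
E
```

```text
3.85 [-0.083  0.11   1.532  0.003  1.496  0.261] [ 0.664  -0.0287  0.2506] e [0.018  0.0089 0.2506] F [-0.04 -0.59 -0.04] w 0.0382
{"tx": 0.0003, "ty": -0.0106, "tz": -0.0006, "wx": -0.0024, "wy": -0.0006, "wz": 0.0003},
{"tx": 0.0003, "ty": -0.0233, "tz": -0.001, "wx": -0.0057, "wy": -0.0006, "wz": 0.0003},
{"tx": 0.0003, "ty": -0.0371, "tz": -0.0011, "wx": -0.0094, "wy": -0.0006, "wz": 0.0002},
{"tx": 0.0004, "ty": -0.0509, "tz": -0.0008, "wx": -0.013, "wy": -0.0006, "wz": 0.0002},
{"tx": 0.0004, "ty": -0.0647, "tz": -0.0003, "wx": -0.0166, "wy": -0.0006, "wz": 0.0002},
{"tx": 0.0004, "ty": -0.0784, "tz": 0.0005, "wx": -0.0202, "wy": -0.0006, "wz": 0.0002},
{"tx": 0.0004, "ty": -0.0922, "tz": 0.0017, "wx": -0.0238, "wy": -0.0006, "wz": 0.0002},
{"tx": 0.0004, "ty": -0.1059, "tz": 0.0032, "wx": -0.0274, "wy": -0.0006, "wz": 0.0002},
{"tx": 0.0004, "ty": -0.1185, "tz": 0.0048, "wx": -0.0307, "wy": -0.0006, "wz": 0.0002},
{"tx": 0.0005, "ty": -0.1269, "tz": 0.006, "wx": -0.033, "wy": -0.0006, "wz": 0.0002},
```

Emit:
servo_tool(
  motion=[
    {"tx": 0, "ty": -0.0105, "tz": -0.0005, "wx": -0.0025, "wy": -0.0005, "wz": 0},
    {"tx": 0, "ty": -0.0233, "tz": -0.001, "wx": -0.0057, "wy": -0.0006, "wz": 0},
    {"tx": 0, "ty": -0.037, "tz": -0.001, "wx": -0.0094, "wy": -0.0006, "wz": 0},
    {"tx": 0, "ty": -0.051, "tz": -0.001, "wx": -0.013, "wy": -0.0006, "wz": 0},
    {"tx": 0, "ty": -0.0647, "tz": 0, "wx": -0.0166, "wy": -0.0006, "wz": 0},
    {"tx": 0, "ty": -0.0784, "tz": 0.0005, "wx": -0.0202, "wy": -0.0006, "wz": 0},
    {"tx": 0, "ty": -0.092, "tz": 0.0017, "wx": -0.0238, "wy": -0.0006, "wz": 0},
    {"tx": 0, "ty": -0.106, "tz": 0.0032, "wx": -0.0274, "wy": -0.0006, "wz": 0},
    {"tx": 0, "ty": -0.1185, "tz": 0.005, "wx": -0.0307, "wy": -0.0006, "wz": 0},
    {"tx": 0, "ty": -0.127, "tz": 0.006, "wx": -0.033, "wy": -0.0006, "wz": 0},
  ],
)

```text
t: 4.85
eef_pos: [0.6154, -0.0114, 0.2472]
tool_rot: [0.086, 0.813, 0.572, 0.06]
wrist_force: [-0.2, 0.4, -0.8]
width: 0.0381
```

```bash
python3 - <<'E'
from h import *
now()
p,d=get_image("side"); cv2.imwrite("pics/side3c.png",cv2.resize(p[60:360,160:460],None,fx=2,fy=2)); np.savez("side3.npz",p=p,d=d)
p0,R0=now(); print((toolR(0).inv()*R0).as_rotvec(degrees=True))
E
```

```text
4.85 [-0.038 -0.085  1.742 -0.066  1.284  0.319] [ 0.6154 -0.0114  0.2472] e [-0.0336  0.0088  0.2472] F [-0.19  0.42 -0.77] w 0.0381
4.9 [-0.037 -0.085  1.743 -0.066  1.284  0.319] [ 0.6151 -0.0113  0.2472] e [-0.0338  0.0088  0.2472] F [ 0.07  0.59 -0.2 ] w 0.038
[-1.20572802e+01 -5.42306311e-03 -8.34160586e-02]
```

View pics/side3c.png

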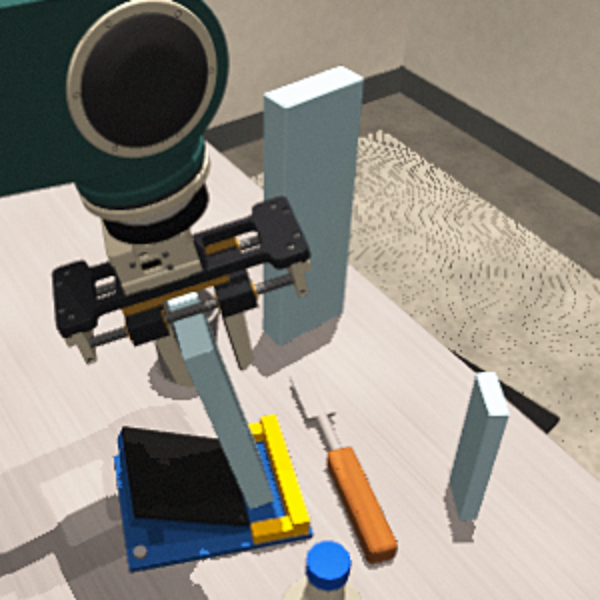

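```bash
cat >> h.py <<'E'
def hp(th,extra=0.): return hold(th,12+(th-16)*33/50,.056,extra,z1=Z1,y=YS,xf0=XF0)
E
python3 - <<'E'
from h import *
p0,R0=now(); 
for t in(15,16,17): print(w2e(hp(t)[0]))
rows(p0,R0,[hp(t) for t in (16,17,18.5,20,21.5,23,24.5)])
E
```

```text
4.9 [-0.037 -0.085  1.743 -0.066  1.284  0.319] [ 0.6151 -0.0113  0.2472] e [-0.0338  0.0088  0.2472] F [ 0.07  0.59 -0.2 ] w 0.038
[-0.02940595  0.009       0.2495408 ]
[-0.03344197  0.009       0.24877464]
[-0.03746248  0.009       0.24794018]
{"tx": 0.0005, "ty": 0.0018, "tz": -0.0037, "wx": 0.0002, "wy": -0, "wz": 0.0002},
{"tx": 0.0005, "ty": -0.0085, "tz": -0.0037, "wx": -0.0017, "wy": -0, "wz": 0.0002},
{"tx": 0.0005, "ty": -0.0238, "tz": -0.0035, "wx": -0.0044, "wy": -0, "wz": 0.0002},
{"tx": 0.0005, "ty": -0.0392, "tz": -0.0029, "wx": -0.0072, "wy": -0, "wz": 0.0002},
{"tx": 0.0006, "ty": -0.0545, "tz": -0.0018, "wx": -0.0099, "wy": -0, "wz": 0.0002},
{"tx": 0.0006, "ty": -0.0691, "tz": -0.0003, "wx": -0.0127, "wy": -0, "wz": 0.0002},
{"tx": 0.0006, "ty": -0.0834, "tz": 0.0017, "wx": -0.0154, "wy": -0, "wz": 0.0002},
```

Emit:
servo_tool(
  motion=[
    {"tx": 0, "ty": 0, "tz": 0, "wx": 0, "wy": 0, "wz": 0},
    {"tx": 0, "ty": 0, "tz": -0.002, "wx": 0, "wy": 0, "wz": 0},
    {"tx": 0, "ty": 0, "tz": -0.003, "wx": 0, "wy": 0, "wz": 0},
    {"tx": 0, "ty": -0.0085, "tz": -0.0037, "wx": -0.0017, "wy": 0, "wz": 0},
    {"tx": 0, "ty": -0.0238, "tz": -0.0035, "wx": -0.0044, "wy": 0, "wz": 0},
    {"tx": 0, "ty": -0.039, "tz": -0.003, "wx": -0.0072, "wy": 0, "wz": 0},
    {"tx": 0, "ty": -0.0545, "tz": -0.002, "wx": -0.01, "wy": 0, "wz": 0},
    {"tx": 0, "ty": -0.069, "tz": 0, "wx": -0.0127, "wy": 0, "wz": 0},
    {"tx": 0, "ty": -0.0834, "tz": 0.0017, "wx": -0.0154, "wy": 0, "wz": 0},
    {"tx": 0, "ty": -0.0834, "tz": 0.0017, "wx": -0.0154, "wy": 0, "wz": 0},
  ],
  fingers=0.6,
)

```text
t: 5.9
eef_pos: [0.5845, -0.0003, 0.2394]
tool_rot: [0.125, 0.808, 0.569, 0.088]
wrist_force: [-0.4, -0.2, -0.9]
width: 0.0557
```

```bash
python3 - <<'E'
from h import *
now()
p,d=get_image("side"); cv2.imwrite("pics/side4c.png",cv2.resize(p[60:360,160:460],None,fx=2,fy=2)); np.savez("side4.npz",p=p,d=d)
p0,R0=now(); print((toolR(0).inv()*R0).as_rotvec(degrees=True))
rows(p0,R0,[hp(t) for t in (24.5,26,27.5,29,30.5,32,33.5,35,36.5,38,39.5)])
E
```

```text
5.9 [-0.007 -0.19   1.859 -0.108  1.186  0.363] [ 5.845e-01 -3.000e-04  2.394e-01] e [-0.0664  0.0087  0.2394] F [-0.37 -0.25 -0.87] w 0.0557
5.95 [-0.007 -0.189  1.857 -0.108  1.186  0.363] [ 5.849e-01 -4.000e-04  2.397e-01] e [-0.066   0.0088  0.2397] F [-0.46  0.36 -1.13] w 0.0557
[-1.75117207e+01  1.38614854e-04 -9.09060620e-02]
{"tx": 0.0006, "ty": -0.001, "tz": 0.0001, "wx": -0.0003, "wy": -0, "wz": 0.0002},
{"tx": 0.0006, "ty": -0.0154, "tz": 0.0011, "wx": -0.003, "wy": -0, "wz": 0.0002},
{"tx": 0.0006, "ty": -0.0298, "tz": 0.0026, "wx": -0.0058, "wy": -0, "wz": 0.0002},
{"tx": 0.0007, "ty": -0.0441, "tz": 0.0044, "wx": -0.0085, "wy": -0, "wz": 0.0002},
{"tx": 0.0007, "ty": -0.0582, "tz": 0.0066, "wx": -0.0113, "wy": -0, "wz": 0.0002},
{"tx": 0.0007, "ty": -0.0723, "tz": 0.0092, "wx": -0.014, "wy": -0, "wz": 0.0002},
{"tx": 0.0007, "ty": -0.0863, "tz": 0.0122, "wx": -0.0168, "wy": -0.0001, "wz": 0.0002},
{"tx": 0.0007, "ty": -0.1002, "tz": 0.0156, "wx": -0.0195, "wy": -0.0001, "wz": 0.0002},
{"tx": 0.0008, "ty": -0.1139, "tz": 0.0195, "wx": -0.0223, "wy": -0.0001, "wz": 0.0002},
{"tx": 0.0008, "ty": -0.1275, "tz": 0.0236, "wx": -0.025, "wy": -0.0001, "wz": 0.0002},
{"tx": 0.0008, "ty": -0.1409, "tz": 0.0282, "wx": -0.0278, "wy": -0.0001, "wz": 0.0002},
```

View pics/side4c.png

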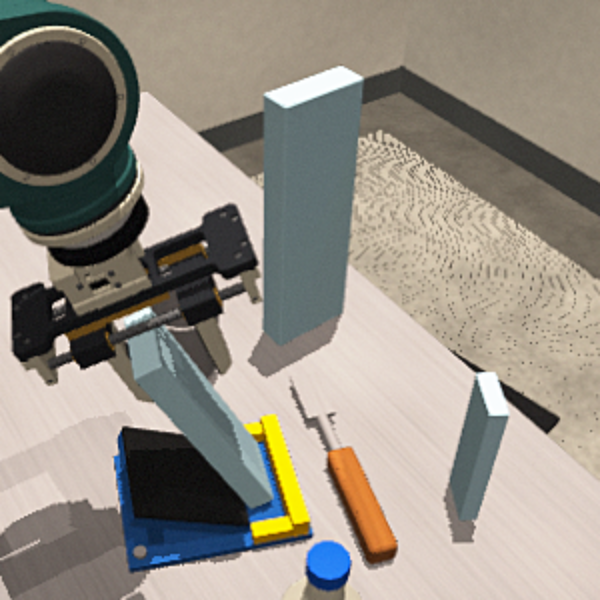

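The slab now leans about 25° on the front finger, with its top at crop (150,355). Its foot is in the pocket at (262,490), and the rear finger is clear.

Emit:
servo_tool(
  motion=[
    {"tx": 0, "ty": -0.015, "tz": 0.001, "wx": -0.003, "wy": 0, "wz": 0},
    {"tx": 0, "ty": -0.0298, "tz": 0.0025, "wx": -0.0058, "wy": 0, "wz": 0},
    {"tx": 0, "ty": -0.044, "tz": 0.0045, "wx": -0.0085, "wy": 0, "wz": 0},
    {"tx": 0, "ty": -0.058, "tz": 0.0065, "wx": -0.0113, "wy": 0, "wz": 0},
    {"tx": 0, "ty": -0.072, "tz": 0.009, "wx": -0.014, "wy": 0, "wz": 0},
    {"tx": 0, "ty": -0.0863, "tz": 0.012, "wx": -0.0168, "wy": 0, "wz": 0},
    {"tx": 0, "ty": -0.1, "tz": 0.0156, "wx": -0.0195, "wy": 0, "wz": 0},
    {"tx": 0, "ty": -0.114, "tz": 0.0195, "wx": -0.0223, "wy": 0, "wz": 0},
    {"tx": 0, "ty": -0.1275, "tz": 0.0236, "wx": -0.025, "wy": 0, "wz": 0},
    {"tx": 0, "ty": -0.141, "tz": 0.028, "wx": -0.0278, "wy": 0, "wz": 0},
  ],
)

```text
t: 6.95
eef_pos: [0.5375, 0.0165, 0.2118]
tool_rot: [0.195, 0.794, 0.559, 0.137]
wrist_force: [-0.4, 0.8, -0.9]
width: 0.0558
```

```bash
python3 - <<'E'
from h import *
now()
p,d=get_image("side"); cv2.imwrite("pics/side5c.png",cv2.resize(p[60:360,160:460],None,fx=2,fy=2)); np.savez("side5.npz",p=p,d=d)
p0,R0=now(); print((toolR(0).inv()*R0).as_rotvec(degrees=True))
rows(p0,R0,[hp(t) for t in (39.5,41,42.5,44,45.5,47,48.5,50,51.5,53,54.5)])
E
```

```text
6.95 [ 0.057 -0.354  2.059 -0.217  0.999  0.478] [0.5375 0.0165 0.2118] e [-0.1163  0.0086  0.2118] F [-0.43  0.77 -0.92] w 0.0558
7.0 [ 0.057 -0.355  2.061 -0.218  0.999  0.479] [0.5368 0.0167 0.211 ] e [-0.117   0.0086  0.211 ] F [-0.33  0.51 -2.03] w 0.0559
[-2.75875336e+01 -1.46959610e-02 -8.19189357e-02]
{"tx": 0.001, "ty": 0.0026, "tz": -0.0014, "wx": 0.0002, "wy": -0, "wz": 0.0002},
{"tx": 0.0011, "ty": -0.0113, "tz": 0.0012, "wx": -0.0025, "wy": -0, "wz": 0.0002},
{"tx": 0.0011, "ty": -0.025, "tz": 0.0042, "wx": -0.0053, "wy": -0, "wz": 0.0002},
{"tx": 0.0011, "ty": -0.0387, "tz": 0.0076, "wx": -0.008, "wy": -0, "wz": 0.0002},
{"tx": 0.0011, "ty": -0.0522, "tz": 0.0114, "wx": -0.0108, "wy": -0, "wz": 0.0002},
{"tx": 0.0011, "ty": -0.0655, "tz": 0.0157, "wx": -0.0135, "wy": -0, "wz": 0.0002},
{"tx": 0.0012, "ty": -0.0786, "tz": 0.0203, "wx": -0.0163, "wy": -0, "wz": 0.0002},
{"tx": 0.0012, "ty": -0.0915, "tz": 0.0254, "wx": -0.019, "wy": -0, "wz": 0.0002},
{"tx": 0.0012, "ty": -0.1042, "tz": 0.0309, "wx": -0.0218, "wy": -0, "wz": 0.0002},
{"tx": 0.0012, "ty": -0.1166, "tz": 0.0369, "wx": -0.0245, "wy": -0, "wz": 0.0002},
{"tx": 0.0012, "ty": -0.1288, "tz": 0.0432, "wx": -0.0273, "wy": -0, "wz": 0.0002},
```

View pics/side5c.png

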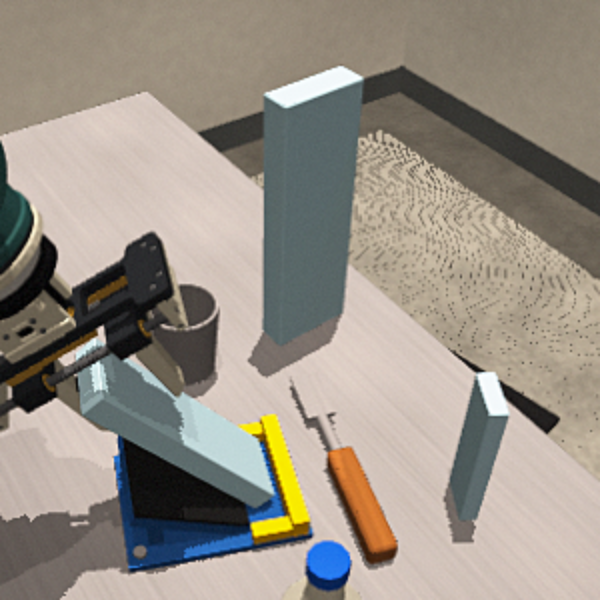

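```bash
cat >> h.py <<'E'
def face(npz):
    f=np.load(npz);w=cloud("side",f['d']);E=(w-EO)@np.stack([EX,EY,EZ],1)
    hsv=cv2.cvtColor(f['p'],cv2.COLOR_BGR2HSV)
    m=(E[...,2]>.03)&(E[...,2]<.2)&(E[...,0]>-.2)&(E[...,0]<.05)&(abs(E[...,1])<.07)&(hsv[...,0]>80)&(hsv[...,0]<105)&(hsv[...,1]>25)
    S=E[m]; best=None; rng=np.random.default_rng(0)
    for _ in range(400):
        a=S[rng.choice(len(S),3,False)]; n=np.cross(a[1]-a[0],a[2]-a[0]); L=np.linalg.norm(n)
        if L<1e-6: continue
        n/=L
        if abs(n[1])>.4: continue
        k=abs((S-a[0])@n)<.003
        if best is None or k.sum()>best.sum(): best=k
    I=S[best]; c=I.mean(0); n=np.linalg.svd(I-c)[2][2]; n*=np.sign(n[2])
    th=np.degrees(np.arctan2(n[2],n[0])); a=np.array([-np.sin(np.radians(th)),0,np.cos(np.radians(th))]); s=(I-[0,0,.008])@a
    print(len(S),len(I),"n",n.round(3),"theta",th.round(1),"s range",np.percentile(s,[1,99]).round(4),"y range",np.percentile(I[:,1],[1,99]).round(4),"c",c.round(4))
    lo=I[I[:,2]<np.percentile(I[:,2],3)]; hi=I[I[:,2]>np.percentile(I[:,2],97)]; print(" low",lo.mean(0).round(4)," high",hi.mean(0).round(4))
E
python3 - <<'E'
from h import *
face("side4.npz");face("side5.npz")
E
```

```text
1956 1076 n [ 0.908 -0.037  0.417] theta 24.7 s range [0.0144 0.1958] y range [-0.0269  0.0383] c [-0.0193 -0.0006  0.1244]
 low [ 0.0216 -0.0018  0.0348]  high [-0.0534 -0.0025  0.1981]
3294 2186 n [ 0.769 -0.025  0.638] theta 39.7 s range [0.0041 0.2118] y range [-0.0269  0.0395] c [-0.0479  0.0021  0.1182]
 low [0.0224 0.003  0.0335]  high [-0.1094  0.0017  0.1911]
```

Emit:
servo_tool(
  motion=[
    {"tx": 0.0005, "ty": -0.011, "tz": 0.001, "wx": -0.0025, "wy": 0, "wz": 0},
    {"tx": 0.001, "ty": -0.025, "tz": 0.004, "wx": -0.0053, "wy": 0, "wz": 0},
    {"tx": 0.001, "ty": -0.0387, "tz": 0.0076, "wx": -0.008, "wy": 0, "wz": 0},
    {"tx": 0.001, "ty": -0.052, "tz": 0.0114, "wx": -0.0108, "wy": 0, "wz": 0},
    {"tx": 0.001, "ty": -0.0655, "tz": 0.0157, "wx": -0.0135, "wy": 0, "wz": 0},
    {"tx": 0.001, "ty": -0.0786, "tz": 0.02, "wx": -0.0163, "wy": 0, "wz": 0},
    {"tx": 0.001, "ty": -0.0915, "tz": 0.0254, "wx": -0.019, "wy": 0, "wz": 0},
    {"tx": 0.001, "ty": -0.104, "tz": 0.031, "wx": -0.0218, "wy": 0, "wz": 0},
    {"tx": 0.001, "ty": -0.1166, "tz": 0.037, "wx": -0.0245, "wy": 0, "wz": 0},
    {"tx": 0.001, "ty": -0.1166, "tz": 0.037, "wx": -0.0245, "wy": 0, "wz": 0},
  ],
)

```text
t: 8.0
eef_pos: [0.5048, 0.0286, 0.1764]
tool_rot: [0.255, 0.777, 0.547, 0.179]
wrist_force: [-0.8, 0.7, -1.3]
width: 0.0558
```

```bash
python3 - <<'E'
from h import *
now()
p,d=get_image("side"); cv2.imwrite("pics/side6c.png",cv2.resize(p[100:360,120:420],None,fx=2,fy=2)); np.savez("side6.npz",p=p,d=d)
p0,R0=now(); print((toolR(0).inv()*R0).as_rotvec(degrees=True))
face("side6.npz")
rows(p0,R0,[hp(t) for t in (53,54.5,56,57.5,59,60.5,62,63.5,65,66,67)])
E
```

```text
8.0 [ 0.121 -0.461  2.222 -0.368  0.834  0.637] [0.5048 0.0286 0.1764] e [-0.1511  0.0089  0.1764] F [-0.76  0.7  -1.28] w 0.0558
8.05 [ 0.121 -0.461  2.221 -0.367  0.835  0.636] [0.5052 0.0286 0.177 ] e [-0.1508  0.009   0.177 ] F [-0.4  -0.1  -0.93] w 0.0558
[-3.63119364e+01 -1.68223754e-03 -9.95100378e-02]
2255 1256 n [ 0.602 -0.037  0.798] theta 53.0 s range [-0.005   0.2061] y range [-0.027   0.0398] c [-0.0971 -0.0035  0.1243]
 low [ 0.0221 -0.0031  0.0347]  high [-0.1468 -0.0054  0.1616]
{"tx": -0, "ty": -0.0024, "tz": 0.0003, "wx": -0.0003, "wy": -0.0001, "wz": 0.0003},
{"tx": -0, "ty": -0.0154, "tz": 0.0047, "wx": -0.0031, "wy": -0.0001, "wz": 0.0003},
{"tx": 0, "ty": -0.0282, "tz": 0.0096, "wx": -0.0058, "wy": -0.0001, "wz": 0.0003},
{"tx": 0, "ty": -0.0406, "tz": 0.015, "wx": -0.0086, "wy": -0.0001, "wz": 0.0003},
{"tx": 0, "ty": -0.0528, "tz": 0.021, "wx": -0.0113, "wy": -0.0001, "wz": 0.0003},
{"tx": 0.0001, "ty": -0.0647, "tz": 0.0274, "wx": -0.0141, "wy": -0.0001, "wz": 0.0003},
{"tx": 0.0001, "ty": -0.0761, "tz": 0.0344, "wx": -0.0168, "wy": -0.0001, "wz": 0.0003},
{"tx": 0.0001, "ty": -0.0872, "tz": 0.0419, "wx": -0.0196, "wy": -0.0001, "wz": 0.0003},
{"tx": 0.0001, "ty": -0.0977, "tz": 0.0501, "wx": -0.0223, "wy": -0.0001, "wz": 0.0003},
{"tx": 0.0001, "ty": -0.1044, "tz": 0.0559, "wx": -0.0241, "wy": -0.0001, "wz": 0.0003},
{"tx": 0.0001, "ty": -0.1109, "tz": 0.0619, "wx": -0.026, "wy": -0.0001, "wz": 0.0003},
```

View pics/side6c.png

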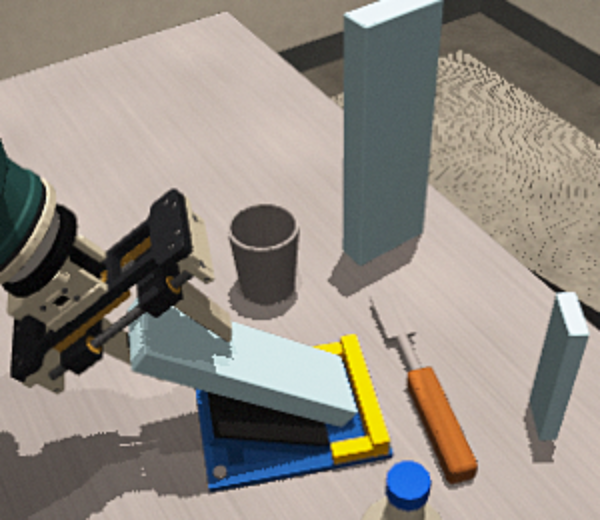

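The measured tilt is 53°, which matches the plan, and the foot is in the pocket at crop (350,410). I'll lower the last part more slowly.

Emit:
servo_tool(
  motion=[
    {"tx": 0, "ty": -0.0154, "tz": 0.005, "wx": -0.003, "wy": 0, "wz": 0},
    {"tx": 0, "ty": -0.028, "tz": 0.01, "wx": -0.006, "wy": 0, "wz": 0},
    {"tx": 0, "ty": -0.0406, "tz": 0.015, "wx": -0.0086, "wy": 0, "wz": 0},
    {"tx": 0, "ty": -0.053, "tz": 0.021, "wx": -0.0113, "wy": 0, "wz": 0},
    {"tx": 0, "ty": -0.0647, "tz": 0.0274, "wx": -0.014, "wy": 0, "wz": 0},
    {"tx": 0, "ty": -0.076, "tz": 0.0344, "wx": -0.0168, "wy": 0, "wz": 0},
    {"tx": 0, "ty": -0.087, "tz": 0.042, "wx": -0.0196, "wy": 0, "wz": 0},
    {"tx": 0, "ty": -0.0925, "tz": 0.046, "wx": -0.021, "wy": 0, "wz": 0},
    {"tx": 0, "ty": -0.0977, "tz": 0.05, "wx": -0.0223, "wy": 0, "wz": 0},
    {"tx": 0, "ty": -0.102, "tz": 0.053, "wx": -0.0225, "wy": 0, "wz": 0},
  ],
)

```text
t: 9.05
eef_pos: [0.4864, 0.0353, 0.1362]
tool_rot: [0.309, 0.757, 0.533, 0.218]
wrist_force: [0.7, 0.7, 0.3]
width: 0.0558
```

```bash
python3 - <<'E'
from h import *
now()
p,d=get_image("side"); cv2.imwrite("pics/side7c.png",cv2.resize(p[100:360,120:420],None,fx=2,fy=2)); np.savez("side7.npz",p=p,d=d)
p0,R0=now(); print((toolR(0).inv()*R0).as_rotvec(degrees=True))
face("side7.npz")
C=corner(65); t=R0.inv().apply(e2w(C+[0,YS,0])-p0); print("corner in tool",t.round(4))
f=np.radians(65);B=C+.025*np.array([np.cos(f),0,np.sin(f)]); D=B-.06*np.array([-np.sin(f),0,np.cos(f)])
for q in(B,D): print(R0.inv().apply(e2w(q+[0,YS,0])-p0).round(4))
E
```

```text
9.05 [ 0.176 -0.503  2.352 -0.591  0.676  0.87 ] [0.4864 0.0353 0.1362] e [-0.1707  0.009   0.1362] F [0.72 0.72 0.27] w 0.0558
9.1 [ 0.176 -0.503  2.352 -0.591  0.676  0.87 ] [0.4863 0.0353 0.136 ] e [-0.1708  0.009   0.136 ] F [ 0.21 -0.06  0.24] w 0.0557
[-4.44440775e+01  1.42029933e-02 -8.06998059e-02]
1922 1028 n [ 0.426 -0.035  0.904] theta 64.8 s range [-0.0209  0.1955] y range [-0.0269  0.039 ] c [-0.1099 -0.0067  0.098 ]
 low [0.0318 0.0007 0.032 ]  high [-0.1605 -0.0078  0.1221]
corner in tool [ 0.     -0.0265  0.023 ]
[ 0.     -0.0031  0.0142]
[-0.0001  0.0179  0.0704]
```

View pics/side7c.png

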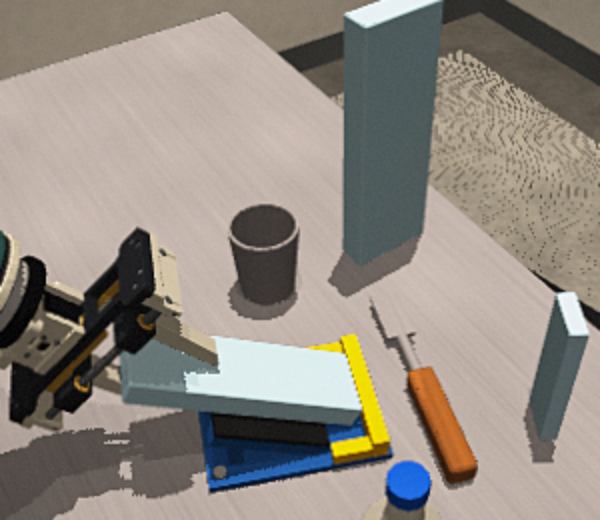

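Emit:
servo_tool(
  motion=[
    {"tx": 0, "ty": -0.004, "tz": 0, "wx": 0, "wy": 0, "wz": 0},
    {"tx": 0, "ty": -0.004, "tz": 0, "wx": 0, "wy": 0, "wz": 0},
    {"tx": 0, "ty": -0.004, "tz": 0, "wx": 0, "wy": 0, "wz": 0},
    {"tx": 0, "ty": -0.004, "tz": 0, "wx": 0, "wy": 0, "wz": 0},
    {"tx": 0, "ty": -0.004, "tz": -0.03, "wx": 0, "wy": 0, "wz": 0},
    {"tx": 0, "ty": -0.004, "tz": -0.07, "wx": 0, "wy": 0, "wz": 0},
    {"tx": 0, "ty": -0.004, "tz": -0.12, "wx": 0, "wy": 0, "wz": 0},
    {"tx": 0, "ty": -0.004, "tz": -0.17, "wx": 0, "wy": 0, "wz": 0},
    {"tx": 0, "ty": -0.004, "tz": -0.2, "wx": 0, "wy": 0, "wz": 0},
    {"tx": 0, "ty": -0.004, "tz": -0.2, "wx": 0, "wy": 0, "wz": 0},
  ],
  fingers=0.8,
)

```text
t: 10.1
eef_pos: [0.4325, 0.055, 0.1938]
tool_rot: [0.31, 0.757, 0.533, 0.219]
wrist_force: [0.2, 0.1, 0.8]
width: 0.0743
```

```bash
python3 - <<'E'
from h import *
now()
p,d=get_image("side"); cv2.imwrite("pics/side8c.png",cv2.resize(p[100:360,120:420],None,fx=2,fy=2)); np.savez("side8.npz",p=p,d=d)
p0,R0=now(); face("side8.npz"); C=corner(65)
print("corner in tool",R0.inv().apply(e2w(C+[0,YS,0])-p0).round(4))
rows(p0,R0,[tpose(-.26,.02,.30,35)])
E
```

```text
10.1 [ 0.27  -0.727  2.379 -0.546  0.889  0.832] [0.4325 0.055  0.1938] e [-0.2281  0.0093  0.1938] F [0.21 0.1  0.77] w 0.0743
10.15 [ 0.27  -0.725  2.38  -0.547  0.887  0.833] [0.4327 0.0548 0.1929] e [-0.2279  0.0092  0.1929] F [ 0.51 -0.24 -0.59] w 0.0744
1426 643 n [ 0.42  -0.041  0.907] theta 65.2 s range [-0.0215  0.1957] y range [-0.0271  0.0422] c [-0.095  -0.0051  0.0907]
 low [ 0.0335 -0.0003  0.0312]  high [-0.1612  0.0095  0.1226]
corner in tool [-0.0003 -0.0257  0.1035]
{"tx": 0.0275, "ty": 0.1305, "tz": -0.2473, "wx": 0.0264, "wy": -0.0003, "wz": 0.0002},
```

View pics/side8c.png

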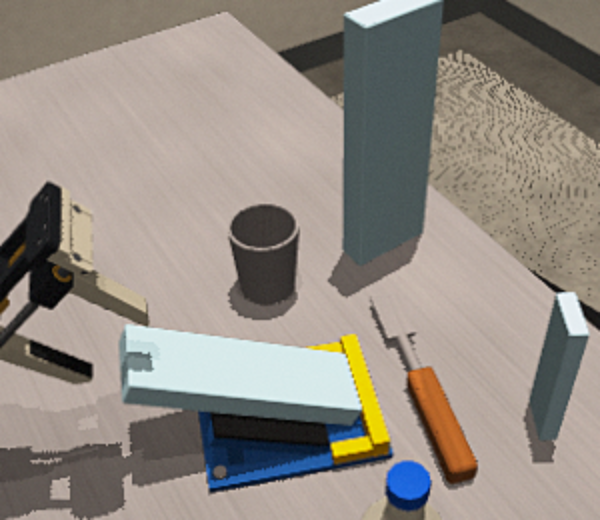

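Emit:
servo_tool(
  motion=[
    {"tx": 0.005, "ty": 0.02, "tz": -0.05, "wx": 0.005, "wy": 0, "wz": 0},
    {"tx": 0.01, "ty": 0.05, "tz": -0.1, "wx": 0.01, "wy": 0, "wz": 0},
    {"tx": 0.015, "ty": 0.08, "tz": -0.15, "wx": 0.016, "wy": 0, "wz": 0},
    {"tx": 0.02, "ty": 0.105, "tz": -0.2, "wx": 0.021, "wy": 0, "wz": 0},
    {"tx": 0.025, "ty": 0.13, "tz": -0.245, "wx": 0.026, "wy": 0, "wz": 0},
    {"tx": 0.025, "ty": 0.13, "tz": -0.245, "wx": 0.026, "wy": 0, "wz": 0},
    {"tx": 0.025, "ty": 0.13, "tz": -0.245, "wx": 0.026, "wy": 0, "wz": 0},
  ],
)

```text
t: 10.85
eef_pos: [0.4068, 0.0745, 0.2976]
tool_rot: [0.247, 0.78, 0.549, 0.173]
wrist_force: [0.0, 0.4, -0.6]
width: 0.0743
```

```bash
python3 - <<'E'
from h import *
now()
for n in("side","top"):
    p,d=get_image(n); cv2.imwrite(f"pics/{n}9.png",p); np.savez(f"{n}9.npz",p=p,d=d)
now(); face("side9.npz")
for n in ("side","top"):
    w0=cloud(n,np.load(n+"0.npz")['d']);w=cloud(n,np.load(n+"9.npz")['d'])
    for nm,(u0,u1,v0,v1) in {"top":{"mug":(215,268,190,245),"spray":(390,450,235,285)},"side":{"mug":(228,275,195,258),"spray":(290,350,330,419)}}[n].items():
        for W in(w0,w):
            Q=W[v0:v1,u0:u1].reshape(-1,3);Q=Q[(Q[:,2]>.03)&(Q[:,2]<.2)];print(n,nm,np.nanmedian(Q,0).round(4))
E
```

```text
10.85 [ 0.303 -0.755  2.189 -0.378  1.222  0.689] [0.4068 0.0745 0.2976] e [-0.2589  0.0189  0.2976] F [ 0.01  0.43 -0.57] w 0.0743
10.95 [ 0.303 -0.755  2.19  -0.378  1.222  0.689] [0.4065 0.0744 0.2968] e [-0.2591  0.0187  0.2968] F [-0.67 -0.65  0.13] w 0.0744
1286 522 n [ 0.416 -0.03   0.909] theta 65.4 s range [-0.0219  0.1959] y range [-0.0276  0.0429] c [-0.0705 -0.0073  0.079 ]
 low [0.034  0.0048 0.0312]  high [-0.1618  0.0117  0.1226]
side mug [0.6885 0.1428 0.0678]
side mug [0.689  0.1431 0.0679]
side spray [ 0.5845 -0.2352  0.1244]
side spray [ 0.5845 -0.2352  0.1246]
top mug [0.7009 0.1536 0.0774]
top mug [0.7009 0.1537 0.0767]
top spray [ 0.5924 -0.2105  0.1282]
top spray [ 0.5924 -0.2108  0.1285]
```

View pics/side9.png

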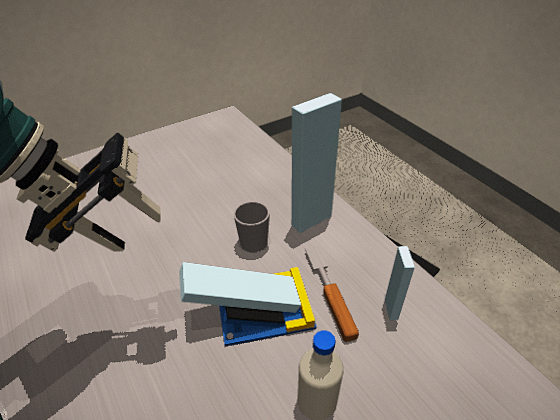

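View pics/top9.png

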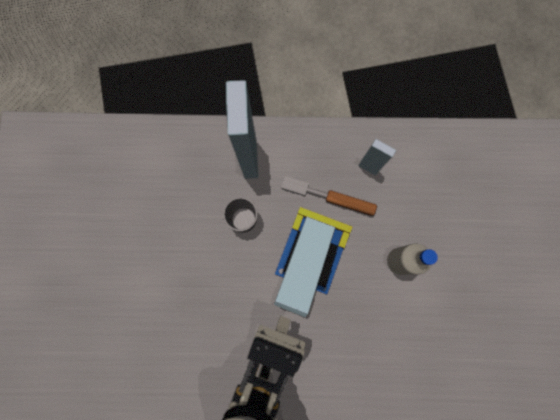

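```bash
python3 - <<'E'
from h import *
w=cloud("top",np.load("top9.npz")['d']);E=(w-EO)@np.stack([EX,EY,EZ],1)
p=np.load("top9.npz")['p'];m=(p[...,0]>120)&(E[...,2]>.03)&(E[...,0]>-.21)&(E[...,0]<.04)&(abs(E[...,1])<.07)
print(m.sum(),cv2.minAreaRect((E[m][:,:2]*1000).astype(np.float32)))
print(hand_in())
E
```

```text
2940 ((-65.22178649902344, 7.682392120361328), (69.51005554199219, 200.7920379638672), 89.8325424194336)
the job is handed in; nothing more can be done
None
```

The slab is lying flat on the black bed with its foot in the pocket against the yellow stop, and I handed the job in at about 11 s. I don't have a verdict, since handing in reports none.

**How I did it:** I put the open fingers loosely on either side of the slab, with about 13 mm of slack. The rear finger pushed it past its tipping point and it settled onto the front finger. I then eased it down at roughly 15° per second with the front finger underneath, opened the fingers wider and backed out clear. It was never pinched or lifted.

**Last checks, with easel positions good to a few mm:**

| Check | Measured | Allowed |
|---|---|---|
| Tilt from vertical | about 65.3° | 62 to 70° |
| Offset from easel centre line | about 8 mm (12 mm near the top end) | 35 mm at the top end, 30 mm at the foot |
| Squareness to easel | 0.2° (top view), about 2–4° from the side-view plane fit | about 8° |
| Height of the foot's rear edge | about 31 mm, level with the stop | not judged directly |

- **Loose items:** the bottle and cup positions matched the start to within 1 mm. The chisel I only checked by eye, and it looked unmoved.
- **Arm:** it stands well clear of everything and reads no contact force beyond sensor noise. The largest wrist force I saw between moves was about 2 N.
- **Not measured:** force on the slab and its turning speed during the moves. I only had readings between moves.
- **Refused call:** one early move call was refused for its format. I resent it with every number filled in.

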